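# Set the pointer of a row guide in its click stop

### The arm

A 6-joint arm with a two-finger parallel gripper is mounted at the origin on a cart in front of the work surface, level with it; the furniture and walls round the work are solid. World frame = base frame: x ahead of the robot, y to its left, z up, the work surface at z = 0. Lengths are in m, angles in rad, forces in N, time in s.
With the tool pointing down it reaches from about 0.3 to 0.775 m from the base axis. Payload 14.6 kg.
Tool frame: the origin (TCP) lies at the very end of the fingers, on their centre line; the grasp point (between the pads) lies 19 mm behind it (manip.grip_point_offset is the distance from the TCP to the grasp point, in m); z points along the fingers, y is the line along which they close (so a half turn about z gives the same grasp; the last joint's range is limited). The gripper opens to 94 mm and grips with 3 to 60 N. Pads are 16 mm wide; open, the fingers measure 119 mm over their backs; the gripper's body (75 mm by 177 mm) begins 78 mm behind the grasp point.
Start: joints at [1.161, 0.3, 1.521, -0, 1.321, -0.067], TCP at [0.185, 0.518, 0.205] pointing down, gripper open.
Joint ranges: [-3.03, 3.03], [-0.79, 2.21], [0.23, 2.52], [-1.04, 4.18], [0, 3.07], [-2.55, 2.55]. Speed limits (rad/s): [2.22, 2.22, 2.57, 3.14, 3.14, 3.14].

### API

Orientations are given as a 3x3 rotation matrix whose columns are the frame's x, y, z axes.
In Python, from bench import sense, optics, manip, models gives the robot as it stands.
- The arm moves only by the tool play_rows, never from a script. Its arguments are lists of equal length, an entry for each row: "claw": the closure in counts, from 0 (fully open) to 255 (shut); "translation": the shift along the world's x, y, z in m, a list of three; "angular": the turn, a rotation vector about the world's x, y, z in rad, a list of three. In form: {"claw": [claw, ...], "translation": [[x, y, z], ...], "angular": [[rx, ry, rz], ...]}. A call has 1 to 20 rows; each row shifts and turns the commanded pose from where the row before left it; what a row does not reach is not made up. A row lasts 1/8 s, in which the tool goes at most 62.5 mm and 10.7 degrees, less where a joint would pass 70% of its speed; a pose out of reach is approached as far as the arm can. A call is refused whole if a number of a shift passes 0.0625 or a number of a turn 0.188, either way. A call with a gripper value outside its range is refused whole. The fingers move at their own pace and stop on an object; "newtons" is the grip in N (left out, the last holds). Time passes only in rows, so rows that do not move let the fingers close. It gives the time, the measured TCP pose, the force, the opening and the grip force at its end, in the units of the state.
- sense(): the state, without advancing time (a new reading comes with each control period).
- optics.read_camera(name): name is "scene" or "top" or "wrist"; returns a dict with "frame" (480x640x3 uint8, blue, green, red), "K" (3x3 intrinsics, pixels), "world_to_cam" (4x4, takes a point from world to camera coordinates). Camera axes: x right, y down, z forward; pixel columns grow to the right and rows downward; lengths in m; the calibration is good to about 2 mm. A picture is of the moment at which its call begins. There is no depth.
- manip.close_job(): hands the job in; it is judged then, once.
Trained networks look in a picture, given as the dict that the camera call returned (one of the last four; its "shot" number tells which), for a name from the list of things; names that differ only in an ending like _2 or _b are one class to them, and where a whole thing is asked for, a point or a joint stands for the part that bears it (a point fixed in the world has none). Each returns a list of dicts, best first, with "score" (0 to 1); they miss things now and then, are a little off and sometimes report something else, mostly with a low value. They report only what shows in the picture. A call takes as long as a camera call.
- models.look_for(picture, label): "rect" ([left, top, right, bottom] in pixels, round what is visible of it).
- models.landmark_of(picture, label): "uv" ([column, row] in pixels: a listed point, or the origin of a listed thing).
The state is a dict: "t": time; "qpos": joint angles; "qd": joint speeds; "tau": joint torques, N m; "tcp_pos": TCP position; "orientation": TCP orientation; "force": force on the tool from outside, world axes, zero at the start; "torque": the same for the moment, N m; "opening": opening from 0.0 (shut) to 1.0 (fully open); "finger_force": force on a finger pad.
Only numpy, scipy, OpenCV 4.12 (cv2) and the standard library are available. Lean on these libraries where they do the work, as an engineer would, in place of code of your own. Each camera call takes 0.05 s, during which the arm holds its last target. There are 200 camera calls.

### The job

Set the row guide for the next row: with the fingertips push its black pointer slide along the rod, from the right towards the click stop clamped on the bar, until its spring pin rides over the stop's low ridge and drops into the notch behind it, then leave it there. Do not push it on over the higher ridge beyond the notch, and do not pinch the slide's upright tab. Leave the tube rack on the guide and the things standing round it where they are.

Things in the scene. Friction and masses are not known exactly. Their poses are not given: they have to be found in the camera images.
- guide: Row guide, fixed: grey plate 145 x 240 x 8 mm with a microtube rack on it; along its front a steel rod (axis x = -30, z = 26 mm) and a flat aluminium bar (centre x = -56, top z = 20 mm) between end blocks (inner faces y = -107 and +107, tops z = 40 mm). Origin: centre of the plate's underside, on the bench. Own y runs along the rod to the left, x away from the robot, z up.
- slide (a joint): Travel of the black pointer slide along the guide's own +y, 0 to 0.17 m; at 0 its middle is at y = -85 mm in the guide's frame. It starts between 0 and 25 mm, to the right of the stop. It weighs 0.27 kg, slides with less than 1 N of friction and stays where it is left.
- slide_tab (a point): Middle of the top of the slide's upright push tab, 86 mm above the bench. The tab is 28 mm (guide x) by 14 mm (guide y) and stands 40 mm above the slide's foot; the face to push is its right one, 7 mm from this point towards the guide's -y. From its back a steel pointer 5 mm thick reaches 85 mm out over the rack, 61 mm above the bench.
- slide_foot (a point): Middle of the top of the slide's foot, the black block under the tab, 46 mm above the bench. The foot is 50 mm (guide x) by 30 mm (guide y), so it sticks out 8 mm beyond the tab's right face.
- slide_pin (a point): Point of the slide under its spring pin, level with the top of the bar, midway along the slide (in guide y) and 25 mm nearer the robot (guide -x) than the tab's middle. It travels with the slide and does not rise with the pin. The slide is seated when this point is at the origin of the stop.
- pin (a joint): How far the slide's spring pin is raised, m: 0 when down at the bar (also when dropped in the notch), about 0.002 on the crest of the low ridge, 0.004 on the high one. Steel, round tip of 5 mm radius; its small round head shows on the foot, in front of the tab. A spring presses it down with 6.5 N at 0, 8.5 N at 0.004.
- stop: Click stop, a dark steel saddle 34 mm long clamped on the bar; it does not move, but its place along the bar (guide y = -20 to +60 mm) differs from start to start. Two rounded ridges cross its top, with the notch between them. Origin: in the middle of the notch, level with the bar's top; axes as those of the guide.
- low_ridge (a point): Crest of the stop's low ridge, at the stop's own y = -8.5 mm, 3 mm above the bar. Pushing the slide over it takes about 3 to 6 N, then the force falls away and the slide springs a few mm ahead into the notch.
- high_ridge (a point): Crest of the stop's higher ridge, at the stop's own y = +9.4 mm, 5 mm above the bar. Pushing a seated slide on over it would take about 8 to 12 N.
- rack: Loose microtube rack with a few tubes, 69 x 160 x 46 mm, lying between low lips on the guide's plate, centred at x = 30 mm of the guide, its origin at the middle of its underside, 8 mm above the bench. Leave alone.
- bottle: Loose small glass bottle with a blue cap, 48 mm wide, 87 mm tall, left of the guide; origin at the middle of its underside. Leave alone.
- dish: Loose closed petri dish, 91 mm wide, 16 mm high, right of the guide; origin at the middle of its underside. Leave alone.
- timer: Loose white timer, 66 x 70 x 26 mm, right of the guide and farther back; origin at the middle of its underside. Leave alone.
- cup: Loose small glass beaker, 52 mm wide, 62 mm tall, left of the guide; origin at the middle of its underside. Leave alone.

How it is judged:
At the end, for the whole second after the job is handed in: The slide is at rest with its pin dropped in the notch: the pin within 2.5 mm of the notch's middle along the bar and raised less than 1 mm; the rack still on the guide, within 12 mm of where it stood (y of slide_pin in the frame of stop between -0.0025 and 0.0025 m and value of joint pin below 0.001 m and velocity of joint slide between -0.005 and 0.005 m/s and distance of rack from where it was at the start of the episode below 0.012 m); the robot touches nothing.
It fails at once if the slide is pushed on over the higher ridge (more than 12 mm past the notch) (y of slide_pin in the frame of stop above 0.012 m).
It fails at once if the slide's tab is pinched between the fingers ((contact force between the fingers and tab_right above 1 N and contact force between the fingers and tab_left above 1 N) or (contact force between the fingers and tab_front above 1 N and contact force between the fingers and tab_back above 1 N)).
It fails at once if the tube rack is lifted or shifted by more than 12 mm (distance of rack from where it was at the start of the episode above 0.012 m).
It fails at once if the bottle, petri dish, timer or beaker is moved by more than 20 mm (distance of any of bottle, dish, timer, cup from where it was at the start of the episode above 0.02 m).
It also fails if it takes over 51 s, if anything falls off the work surface, if the arm or the gripper's body presses on something with over 40 N, if the wrist force passes 120 N, or if a joint passes its speed limit or range.

## Working session

There is one attempt and no reset: what is moved stays moved. The work goes in short steps, Python scripts to look and compute and a tool call to move; the robot and the scene stay as the last step left them, time stands still between calls to the robot, and variables do not carry over. Pictures are saved under pics/ and viewed, at most 10 in all, crops included, and the job is handed in when it is done.

Besides the shell and the picture viewer there is one more tool, called after ">>>" by a JSON object that holds its "op" and its "data". play_rows: Moves the arm, as the interface text tells. Its arguments: {"type":"object","properties":{"claw":{"type":"array","items":{"type":"number"}},"translation":{"type":"array","items":{"type":"array","items":{"type":"number"}}},"angular":{"type":"array","items":{"type":"array","items":{"type":"number"}}},"newtons":{"type":"number"}},"required":["claw","translation","angular"]}

```bash
mkdir -p pics
cat > h.py <<'E'
import numpy as np,cv2
from bench import sense,optics,manip,models
def ray(p,uv):
    T=p["world_to_cam"];R=T[:3,:3];c=-R.T@T[:3,3]
    d=R.T@np.linalg.inv(p["K"])@np.array([uv[0],uv[1],1.]);return c,d
def atz(p,uv,z):
    c,d=ray(p,uv);return c+d*(z-c[2])/d[2]
H=dict(guide=0,slide_tab=.086,slide_foot=.046,slide_pin=.02,stop=.02,low_ridge=.023,high_ridge=.025,rack=.008,bottle=0,dish=0,timer=0,cup=0)
def scan(cam,names=H):
    p=optics.read_camera(cam)
    for n in names:
        for r in models.landmark_of(p,n)[:2]:
            print(cam,n,round(r["score"],2),np.round(r["uv"],1),np.round(atz(p,r["uv"],H[n]),4))
    return p
E
python3 - <<'E'
from h import *
s=sense();print(s["t"],s["tcp_pos"],s["orientation"],s["force"])
a=scan("top");b=scan("scene")
cv2.imwrite("pics/a.png",a["frame"]);cv2.imwrite("pics/b.png",b["frame"])
print(sense()["t"])
E
```

```text
0.0 [0.18475511 0.51776654 0.20489299] [[-9.41820324e-01  3.36116421e-01 -4.79217449e-04]
 [ 3.36116748e-01  9.41819743e-01 -1.04996238e-03]
 [ 9.84268576e-05 -1.14994892e-03 -9.99999334e-01]] [-0.74531928  0.28955963 -0.57316426]
top guide 0.9 [350.6 283.6] [0.5    0.0363 0.    ]
top guide 0.51 [190.1 304. ] [0.4506 0.3868 0.    ]
top slide_tab 0.67 [393.  299.7] [ 0.471  -0.0465  0.086 ]
top slide_tab 0.27 [365.8 310.7] [0.448  0.0084 0.086 ]
top slide_foot 0.74 [460.6 311.6] [ 0.4461 -0.1922  0.046 ]
top slide_foot 0.58 [388.5 304.3] [ 0.4591 -0.0417  0.046 ]
top slide_pin 0.68 [386.2 311.6] [ 0.4419 -0.0396  0.02  ]
top stop 0.54 [355.2 310.7] [0.4428 0.0267 0.02  ]
top low_ridge 0.41 [364.5 311.2] [0.4423 0.0069 0.023 ]
top high_ridge 0.71 [354.9 308.7] [0.4474 0.0276 0.025 ]
top rack 0.58 [351.8 271. ] [0.5276 0.0343 0.008 ]
top dish 0.57 [459.3 312.9] [ 0.4399 -0.1998  0.    ]
top dish 0.48 [190.1 301.2] [0.4567 0.387  0.    ]
top timer 0.71 [412.7 186.3] [ 0.7148 -0.0975  0.    ]
top cup 0.69 [203.2 266.6] [0.5328 0.3598 0.    ]
scene guide 0.71 [304.8 279.7] [ 0.5004  0.0374 -0.    ]
scene slide_tab 0.91 [315.6 281.4] [ 0.4691 -0.0461  0.086 ]
scene slide_foot 0.81 [308.9 297.8] [ 0.4502 -0.0468  0.046 ]
scene slide_pin 0.82 [306.9 302.2] [ 0.4523 -0.0362  0.02  ]
scene stop 0.62 [349.2 356.3] [ 0.4352 -0.205   0.02  ]
scene stop 0.45 [290.  290.2] [0.4429 0.0162 0.02  ]
scene low_ridge 0.71 [305.2 279.2] [0.4895 0.0206 0.023 ]
scene low_ridge 0.46 [289.8 291.1] [0.4394 0.012  0.023 ]
scene high_ridge 0.59 [286.3 284.8] [0.4432 0.0312 0.025 ]
scene rack 0.55 [315.8 273.8] [0.5285 0.0309 0.008 ]
scene bottle 0.9 [213.9 213.3] [0.4489 0.3863 0.    ]
scene dish 0.65 [352.  359.2] [ 0.445  -0.2037 -0.    ]
scene timer 0.6 [410.2 273.7] [ 0.7163 -0.1012  0.    ]
scene cup 0.8 [247.6 205.4] [0.5405 0.3603 0.    ]
1.3
```

View pics/a.png

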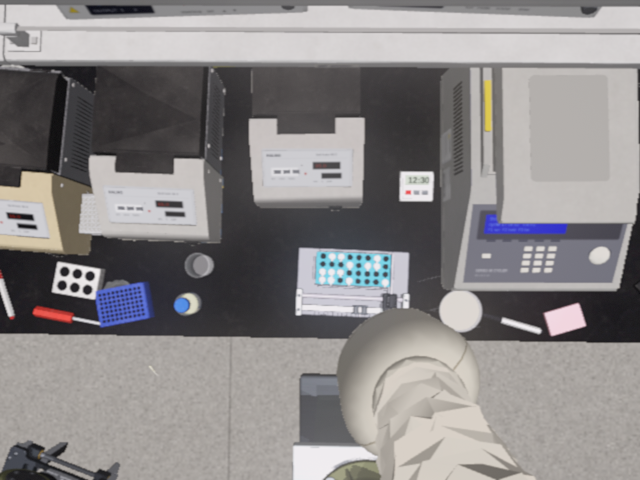

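View pics/b.png

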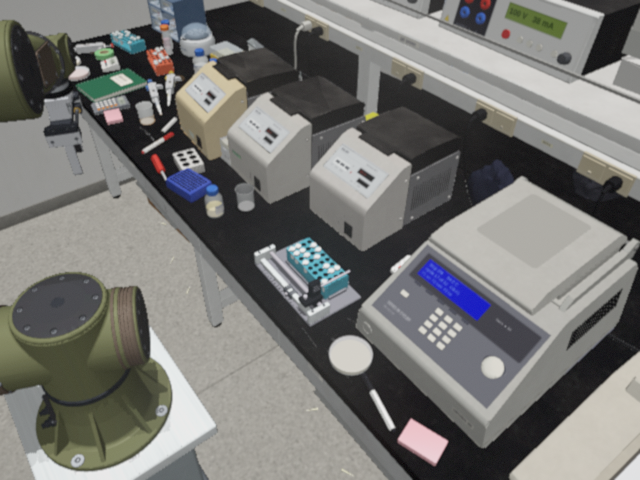

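The top view shows the guide at cols 297–410 and rows 248–316. The slide is at about (388,300), and the stop is at about (360,309), to the slide's left. I'll go above and to the right of the slide with the fingers shut.

>>> {"op": "play_rows", "data": {"claw": [255,255,255,255,255,255,255,255,255,255,255,255,255,255], "translation": [[0.012,-0.027,0],[0.0233,-0.053,0],[0.0233,-0.053,0],[0.0233,-0.053,0],[0.0233,-0.053,0],[0.0233,-0.053,0],[0.0233,-0.053,0],[0.0233,-0.053,0],[0.0233,-0.053,0],[0.0233,-0.053,0],[0.0233,-0.053,0],[0.0233,-0.053,0],[0.012,-0.027,0],[0,0,0]], "angular": [[0,0,0.025],[0,0,0.025],[0,0,0.025],[0,0,0.025],[0,0,0.025],[0,0,0.025],[0,0,0.025],[0,0,0.025],[0,0,0.025],[0,0,0.025],[0,0,0.025],[0,0,0.025],[0,0,0],[0,0,0]]}}

```text
t: 3.05
tcp_pos: [0.4653, -0.1204, 0.2051]
orientation: [[-0.999, 0.045, -0.001], [0.045, 0.999, 0.0], [0.001, 0.0, -1.0]]
force: [-0.7, 0.5, 0.7]
opening: 0.005
finger_force: 0.0
```

Run:
```python
from h import *
s=sense();print(s["t"],s["tcp_pos"],s["orientation"].round(3) if hasattr(s["orientation"],"round") else s["orientation"],s["force"],s["opening"])
n=["guide","slide_tab","slide_foot","slide_pin","stop","low_ridge","high_ridge","rack"]
w=scan("wrist",n);a=scan("top",n)
cv2.imwrite("pics/c.png",w["frame"]);cv2.imwrite("pics/d.png",cv2.resize(a["frame"][230:340,270:430],None,fx=5,fy=5,interpolation=cv2.INTER_CUBIC))
```

```text
3.05 [ 0.46534654 -0.12039866  0.20506379] [[-0.999  0.045 -0.001]
 [ 0.045  0.999  0.   ]
 [ 0.001  0.    -1.   ]] [-0.7420916   0.46220628  0.66310891] 0.005015621617896239
wrist guide 0.79 [471.6 233.4] [0.5   0.033 0.   ]
wrist slide_tab 0.67 [417.3 228.6] [ 0.4689 -0.0442  0.086 ]
wrist slide_foot 0.82 [408.4 207. ] [ 0.4595 -0.0427  0.046 ]
wrist slide_pin 0.91 [398.8 184.6] [ 0.4431 -0.0463  0.02  ]
wrist stop 0.79 [468.6 183.1] [0.4447 0.0194 0.02  ]
wrist low_ridge 0.85 [457.9 184.7] [0.4453 0.0084 0.023 ]
wrist high_ridge 0.84 [479.4 184.9] [0.446  0.0277 0.025 ]
wrist rack 0.89 [474.7 266. ] [0.5328 0.0351 0.008 ]
top guide 0.88 [353.2 280.5] [0.5069 0.0307 0.    ]
top guide 0.64 [414.4 186.1] [ 0.7153 -0.1012  0.    ]
top slide_tab 0.55 [394.8 298.4] [ 0.4737 -0.0501  0.086 ]
top slide_foot 0.66 [365.9 311.9] [0.4426 0.0055 0.046 ]
top slide_foot 0.56 [386.7 308. ] [ 0.4513 -0.038   0.046 ]
top slide_pin 0.73 [388.8 311.9] [ 0.4413 -0.0452  0.02  ]
top stop 0.52 [357.2 311. ] [0.4422 0.0224 0.02  ]
top stop 0.5 [363.9 311.8] [0.4408 0.008  0.02  ]
top low_ridge 0.55 [362.5 312.8] [0.4388 0.0112 0.023 ]
top high_ridge 0.55 [355.5 311.6] [0.4413 0.0262 0.025 ]
top rack 0.62 [351.8 271. ] [0.5276 0.0343 0.008 ]
top rack 0.26 [188.9 301.7] [0.4561 0.3877 0.008 ]
```

View pics/c.png

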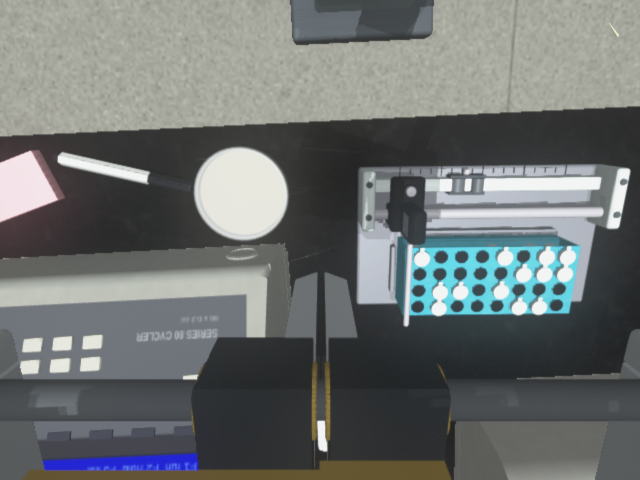

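The wrist view shows the slide at about (410,205), the stop at (466,184) and the cycler to the left. I'll turn the gripper by -90° so its long body stays clear of the cycler, then descend right of the tab.

>>> {"op": "play_rows", "data": {"claw": [255,255,255,255,255,255,255,255,255,255,255,255,255,255,255,255], "translation": [[0,0.003,0],[0,0.003,0],[0,0.003,0],[0,0.003,0],[0,0.003,0],[0,0.003,0],[0,0.003,0],[0,0.003,0],[0.001,0.003,0],[0,0.003,-0.015],[0,0,-0.03],[0,0,-0.04],[0,0,-0.035],[0,0,-0.02],[0,0,-0.007],[0,0,0]], "angular": [[0,0,-0.175],[0,0,-0.175],[0,0,-0.175],[0,0,-0.175],[0,0,-0.175],[0,0,-0.175],[0,0,-0.175],[0,0,-0.175],[0,0,-0.17],[0,0,0],[0,0,0],[0,0,0],[0,0,0],[0,0,0],[0,0,0],[0,0,0]]}}

```text
t: 5.95
tcp_pos: [0.466, -0.089, 0.0582]
orientation: [[0.04, 0.999, -0.001], [0.999, -0.04, 0.0], [0.0, -0.001, -1.0]]
force: [0.3, -0.5, 1.0]
opening: 0.008
finger_force: 0.0
```

Run:
```python
from h import *
s=sense();print(s["t"],s["tcp_pos"],s["force"])
n=["guide","slide_tab","slide_foot","slide_pin","stop","low_ridge","high_ridge","rack"]
w=scan("wrist",n);a=scan("scene",n)
cv2.imwrite("pics/e.png",w["frame"]);cv2.imwrite("pics/f.png",cv2.resize(a["frame"][220:340,230:390],None,fx=5,fy=5,interpolation=cv2.INTER_CUBIC))
```

```text
5.95 [ 0.46601698 -0.0889508   0.05822964] [ 0.32165578 -0.47484865  0.97506037]
wrist guide 0.9 [373.3  39.4] [0.5015 0.0347 0.    ]
wrist slide_tab 0.65 [319.6 212.1] [ 0.4684 -0.0439  0.086 ]
wrist slide_foot 0.78 [300.3 197.1] [ 0.4586 -0.0445  0.046 ]
wrist slide_pin 0.85 [274.5 183. ] [ 0.443  -0.0403  0.02  ]
wrist stop 0.78 [272.6  72.7] [0.4463 0.0172 0.02  ]
wrist low_ridge 0.79 [273.4  91.7] [0.4463 0.0076 0.023 ]
wrist high_ridge 0.73 [271.6  48. ] [0.4472 0.028  0.025 ]
wrist rack 0.8 [432.9  36.4] [0.5325 0.0333 0.008 ]
scene guide 0.71 [304.5 280.3] [0.4987 0.0362 0.    ]
scene guide 0.46 [285.2 286.8] [0.4499 0.0469 0.    ]
scene slide_tab 0.6 [313.  280.1] [ 0.4669 -0.0397  0.086 ]
scene slide_foot 0.74 [309.4 295.5] [ 0.4551 -0.0421  0.046 ]
scene slide_pin 0.85 [305.6 304.6] [ 0.4459 -0.0401  0.02  ]
scene stop 0.55 [289.5 291.2] [0.4402 0.0144 0.02  ]
scene low_ridge 0.64 [294.3 292.4] [0.4453 0.0026 0.023 ]
scene high_ridge 0.69 [290.7 291.5] [0.4394 0.0083 0.025 ]
```

View pics/e.png

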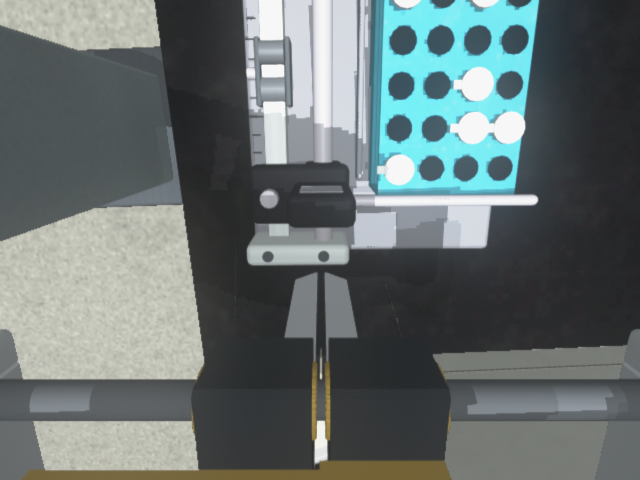

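View pics/f.png

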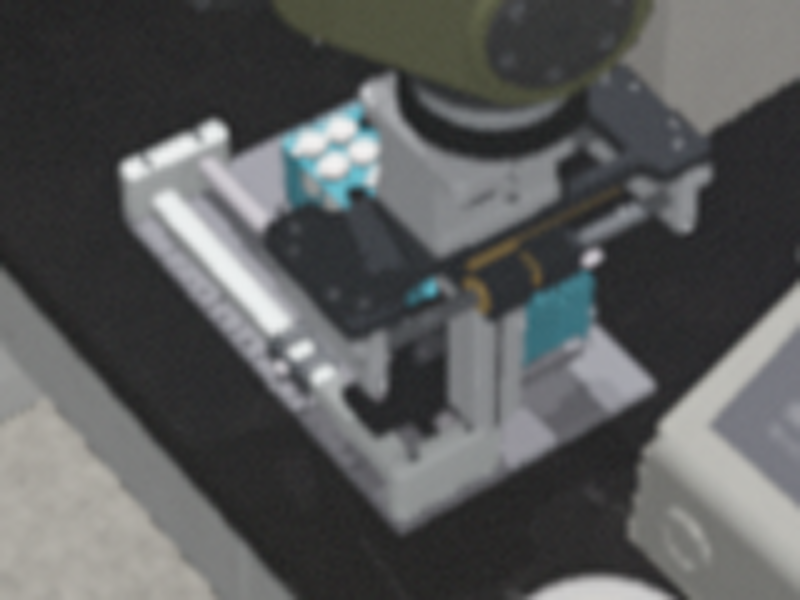

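The wrist view shows the fingertips at about (322,275), in line with the tab whose right face is near row 227. The stop's notch is at about (273,73) and the path is clear. I'll approach, make contact and push part of the way.

>>> {"op": "play_rows", "data": {"claw": [255,255,255,255,255,255,255,255,255,255,255,255,255,255], "translation": [[0,0.008,0],[0.0005,0.008,0],[0.0003,0.006,0],[0.0002,0.004,0],[0.0002,0.004,0],[0.0002,0.004,0],[0.0002,0.004,0],[0.0002,0.004,0],[0.0002,0.004,0],[0.0002,0.004,0],[0.0002,0.004,0],[0.0002,0.004,0],[0.0002,0.004,0],[0,0,0]], "angular": [[0,0,0],[0,0,0],[0,0,0],[0,0,0],[0,0,0],[0,0,0],[0,0,0],[0,0,0],[0,0,0],[0,0,0],[0,0,0],[0,0,0],[0,0,0],[0,0,0]]}}

```text
t: 8.6
tcp_pos: [0.469, -0.0267, 0.0585]
orientation: [[0.042, 0.999, 0.0], [0.999, -0.042, 0.0], [0.0, 0.0, -1.0]]
force: [-0.0, -0.2, 0.0]
opening: 0.004
finger_force: 0.0
```

Run:
```python
from h import *
n=["slide_tab","slide_foot","slide_pin","stop","low_ridge","high_ridge"]
w=scan("wrist",n);w=scan("wrist",n);s=sense();print(s["tcp_pos"],s["force"])
cv2.imwrite("pics/g.png",w["frame"])
```

```text
wrist slide_tab 0.87 [316.6 278.9] [ 0.469  -0.0103  0.086 ]
wrist slide_foot 0.76 [298.7 251. ] [ 0.4593 -0.0105  0.046 ]
wrist slide_pin 0.72 [276.9 235. ] [ 0.4453 -0.0085  0.02  ]
wrist stop 0.86 [272.3 188.9] [0.4446 0.0186 0.02  ]
wrist low_ridge 0.7 [276.8 205.3] [0.4469 0.0097 0.023 ]
wrist low_ridge 0.68 [275.3 188.4] [0.4467 0.0193 0.023 ]
wrist high_ridge 0.66 [272.3 174.2] [0.4459 0.0274 0.025 ]
wrist slide_tab 0.62 [318.1 279.6] [ 0.4695 -0.011   0.086 ]
wrist slide_foot 0.72 [297.9 247.5] [ 0.4589 -0.0089  0.046 ]
wrist stop 0.81 [275.9 188.9] [0.4466 0.0182 0.02  ]
wrist low_ridge 0.57 [274.5 207.8] [0.4454 0.008  0.023 ]
wrist high_ridge 0.89 [274.9 173.6] [0.4473 0.0273 0.025 ]
[ 0.46897729 -0.027042    0.05845898] [-0.70939516 -0.11495938 -0.15260495]
```

View pics/g.png

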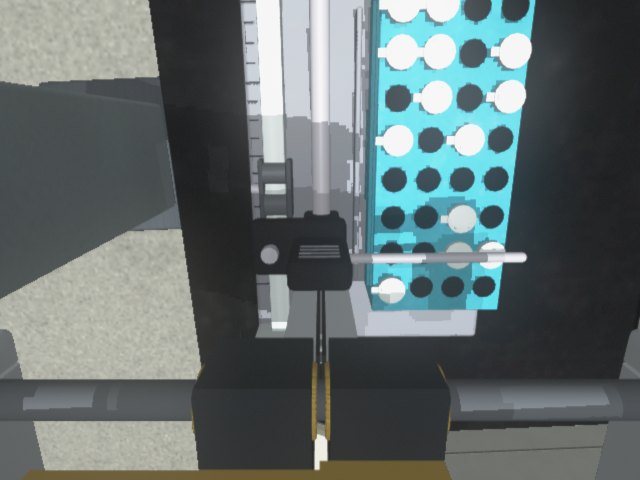

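The slide is moving with the fingertip; the pin is about 28 mm short of the notch (slide at row 250, notch at row 189). I'll continue to the foot of the ridge.

>>> {"op": "play_rows", "data": {"claw": [255,255,255,255,255,255], "translation": [[0.0001,0.003,0],[0.0001,0.003,0],[0.0002,0.003,0],[0.0001,0.003,0],[0.0001,0.002,0],[0,0,0]], "angular": [[0,0,0],[0,0,0],[0,0,0],[0,0,0],[0,0,0],[0,0,0]]}}

```text
t: 10.05
tcp_pos: [0.4695, -0.0131, 0.0585]
orientation: [[0.042, 0.999, -0.0], [0.999, -0.042, -0.0], [-0.0, -0.0, -1.0]]
force: [-1.6, -3.5, 0.8]
opening: 0.003
finger_force: 1.5
```

>>> {"op": "play_rows", "data": {"claw": [255,255,255], "translation": [[0,0.001,0],[0,0.001,0],[0,0,0]], "angular": [[0,0,0],[0,0,0],[0,0,0]]}}

```text
t: 10.42
tcp_pos: [0.4696, -0.0109, 0.0585]
orientation: [[0.042, 0.999, 0.0], [0.999, -0.042, 0.0], [0.0, 0.0, -1.0]]
force: [-0.9, -2.2, 0.6]
opening: 0.005
finger_force: 0.8
```

>>> {"op": "play_rows", "data": {"claw": [255,255,255], "translation": [[0,0.001,0],[0,0.001,0],[0,0,0]], "angular": [[0,0,0],[0,0,0],[0,0,0]]}}

```text
t: 10.8
tcp_pos: [0.4696, -0.0087, 0.0584]
orientation: [[0.042, 0.999, 0.0], [0.999, -0.042, 0.0], [0.0, 0.0, -1.0]]
force: [0.0, -0.4, -0.0]
opening: 0.004
finger_force: 0.0
```

The force rose to 3.5 N and then fell to zero, so the pin has probably gone over. I'll look.

Run:
```python
from h import *
n=["slide_tab","slide_foot","slide_pin","stop","high_ridge"]
w=scan("wrist",n);s=sense();print(s["tcp_pos"],s["force"])
cv2.imwrite("pics/i.png",cv2.resize(w["frame"][150:350,200:400],None,fx=3,fy=3,interpolation=cv2.INTER_CUBIC))
```

```text
wrist slide_foot 0.69 [298.6 250.6] [0.4598 0.0078 0.046 ]
wrist slide_foot 0.25 [370.3 182.1] [0.4973 0.0418 0.046 ]
wrist slide_pin 0.58 [274.9 236.3] [0.4446 0.0089 0.02  ]
wrist stop 0.84 [275.6 218.8] [0.4458 0.0193 0.02  ]
wrist high_ridge 0.68 [276.8 209.1] [0.4475 0.026  0.025 ]
[ 0.4695463  -0.0089365   0.05842125] [ 0.09894996 -0.08787339 -0.67225268]
```

View pics/i.png

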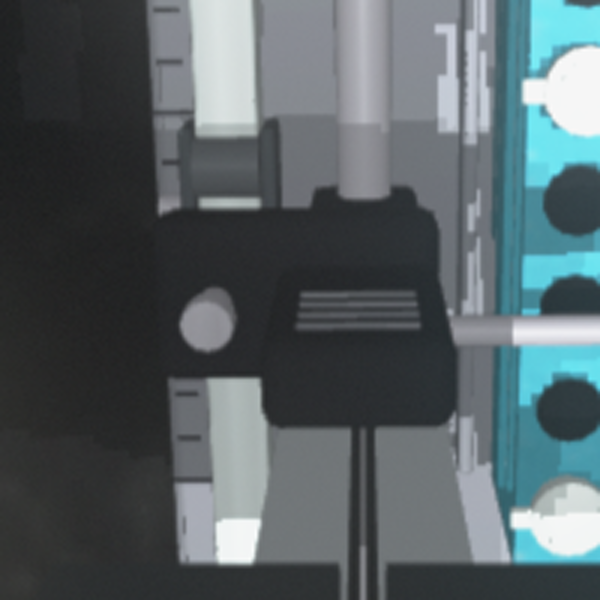

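The slide is at about y=0.008 and the pin head at (208,325) in the crop stands raised: it is on the low crest and not over yet. I'll ease it on in 1 mm steps.

>>> {"op": "play_rows", "data": {"claw": [255,255,255], "translation": [[0,0.001,0],[0,0.0005,0],[0,0,0]], "angular": [[0,0,0],[0,0,0],[0,0,0]]}}

```text
t: 11.48
tcp_pos: [0.4695, -0.0074, 0.0584]
orientation: [[0.042, 0.999, -0.0], [0.999, -0.042, 0.0], [0.0, -0.0, -1.0]]
force: [-0.2, -0.0, 0.9]
opening: 0.003
finger_force: 0.1
```

Run:
```python
from h import *
n=["slide_tab","slide_foot","slide_pin","stop","high_ridge"]
w=scan("wrist",n);s=sense();print(s["tcp_pos"],s["force"])
cv2.imwrite("pics/j.png",cv2.resize(w["frame"][150:350,200:400],None,fx=3,fy=3,interpolation=cv2.INTER_CUBIC))
```

```text
wrist slide_tab 0.92 [316.8 282.5] [0.4695 0.0074 0.086 ]
wrist slide_foot 0.83 [298. 250.] [0.4595 0.0094 0.046 ]
wrist slide_pin 0.73 [276.5 235.3] [0.4455 0.0107 0.02  ]
wrist stop 0.67 [274.3 223.4] [0.4448 0.0179 0.02  ]
wrist high_ridge 0.89 [275.2 211.2] [0.4465 0.0261 0.025 ]
[ 0.46955292 -0.00748769  0.058443  ] [-0.82680753 -1.07542662 -0.59184591]
```

View pics/j.png

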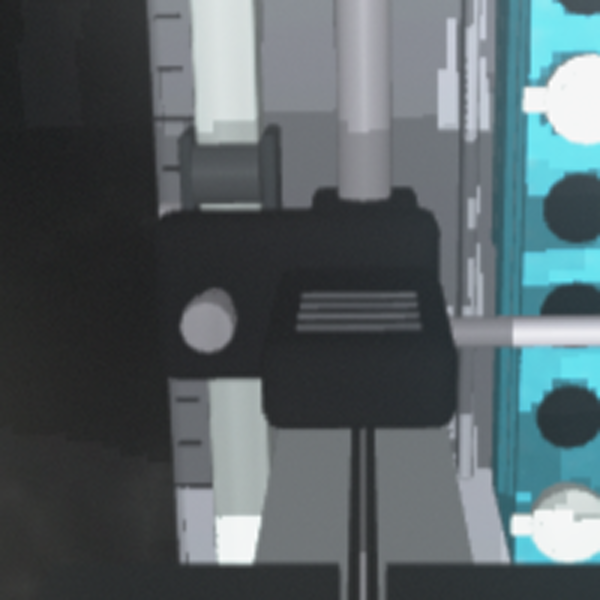

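Same relation as before: the tab still touches the fingertips and the pin is still raised. From here I'll detect the jump by tracking the slide's shift in the wrist picture with a template.

```bash
cat > tr.py <<'E'
from h import *
import os
p=optics.read_camera("wrist")
if not os.path.exists("ref.npy"): np.save("ref.npy",p["frame"][240:295,255:350])
t=np.load("ref.npy");r=cv2.matchTemplate(p["frame"][150:350,230:380],t,cv2.TM_CCOEFF_NORMED)
_,v,_,l=cv2.minMaxLoc(r);s=sense()
print(s["t"],"shift rows",l[1]-90,"cols",l[0]-25,round(v,3),s["tcp_pos"],s["force"])
for n in ("slide_pin","stop","high_ridge"):
    for q in models.landmark_of(p,n)[:1]: print(n,q["score"],atz(p,q["uv"],H[n]).round(4))
cv2.imwrite("pics/k%d.png"%int(s["t"]*100),cv2.resize(p["frame"][150:350,200:400],None,fx=3,fy=3,interpolation=cv2.INTER_CUBIC))
E
python3 tr.py
```

```text
11.825 shift rows 0 cols 0 1.0 [ 0.46952275 -0.00748858  0.05842483] [0.25990175 0.38410245 0.83679383]
slide_pin 0.61 [0.4427 0.0089 0.02  ]
stop 0.9 [0.4465 0.0186 0.02  ]
high_ridge 0.67 [0.4479 0.0267 0.025 ]
```

>>> {"op": "play_rows", "data": {"claw": [255,255,255], "translation": [[0,0.001,0],[0,0,0],[0,0,0]], "angular": [[0,0,0],[0,0,0],[0,0,0]]}}

```text
t: 12.35
tcp_pos: [0.4695, -0.0065, 0.0584]
orientation: [[0.042, 0.999, -0.0], [0.999, -0.042, 0.0], [0.0, -0.0, -1.0]]
force: [-1.7, -0.0, -0.1]
opening: 0.003
finger_force: 0.0
```

```bash
python3 tr.py
```

```text
12.4 shift rows 0 cols 0 0.985 [ 0.46956476 -0.00647227  0.05845168] [-0.16415609  0.05438658  0.21646996]
slide_pin 0.78 [0.4437 0.0111 0.02  ]
stop 0.95 [0.4456 0.0175 0.02  ]
high_ridge 0.7 [0.4454 0.0259 0.025 ]
```

>>> {"op": "play_rows", "data": {"claw": [255,255,255], "translation": [[0,0.001,0],[0,0,0],[0,0,0]], "angular": [[0,0,0],[0,0,0],[0,0,0]]}}

```text
t: 12.92
tcp_pos: [0.4695, -0.0055, 0.0584]
orientation: [[0.042, 0.999, -0.0], [0.999, -0.042, 0.0], [0.0, -0.0, -1.0]]
force: [-0.6, -0.1, 0.2]
opening: 0.005
finger_force: 0.0
```

```bash
python3 tr.py
```

```text
12.975 shift rows -1 cols 0 0.995 [ 0.46955606 -0.00548186  0.0584422 ] [ 0.48597073  0.32197462 -0.06213973]
slide_pin 0.8 [0.4453 0.0123 0.02  ]
stop 0.58 [0.4459 0.0182 0.02  ]
high_ridge 0.86 [0.4463 0.0274 0.025 ]
```

>>> {"op": "play_rows", "data": {"claw": [255,255,255], "translation": [[0,0.001,0],[0,0,0],[0,0,0]], "angular": [[0,0,0],[0,0,0],[0,0,0]]}}

```text
t: 13.5
tcp_pos: [0.4696, -0.0045, 0.0585]
orientation: [[0.042, 0.999, 0.0], [0.999, -0.042, -0.0], [-0.0, 0.0, -1.0]]
force: [0.4, 0.2, -0.0]
opening: 0.006
finger_force: 0.0
```

```bash
python3 tr.py
```

```text
13.55 shift rows -12 cols 0 0.951 [ 0.46957329 -0.00448094  0.05845911] [-0.05839694 -0.62371119  1.11117737]
slide_pin 0.9 [0.4458 0.0184 0.02  ]
stop 0.71 [0.4584 0.0121 0.02  ]
high_ridge 0.71 [0.4461 0.0267 0.025 ]
```

The slide sprang about 5 mm ahead of the fingers, and the pin is now at y=0.0184, where the notch is. I'll back off and rise, then check.

>>> {"op": "play_rows", "data": {"claw": [255,255,255,255,255,255,255], "translation": [[0,-0.01,0],[0,-0.015,0],[0,-0.01,0.01],[0,0,0.03],[0,0,0.04],[0,0,0.02],[0,0,0]], "angular": [[0,0,0],[0,0,0],[0,0,0],[0,0,0],[0,0,0],[0,0,0],[0,0,0]]}}

```text
t: 14.58
tcp_pos: [0.4702, -0.0401, 0.1601]
orientation: [[0.043, 0.999, 0.003], [0.999, -0.043, -0.001], [-0.0, 0.003, -1.0]]
force: [-0.6, 1.0, -0.3]
opening: 0.005
finger_force: 0.0
```

```bash
python3 tr.py
python3 - <<'E'
from h import *
p=scan("wrist",["slide_tab","slide_foot","slide_pin","stop","high_ridge","rack"])
a=cv2.imread("pics/k1355.png");b=cv2.resize(p["frame"][80:320,200:440],(600,600))
cv2.imwrite("pics/z.png",np.hstack([cv2.resize(a,(400,400)),cv2.resize(b,(400,400))]))
E
```

```text
14.625 shift rows -72 cols 14 0.286 [ 0.46959491 -0.03995209  0.15868612] [-0.14387674  0.13527511 -0.13801176]
slide_pin 0.88 [0.4449 0.0218 0.02  ]
stop 0.28 [0.4441 0.0183 0.02  ]
wrist slide_tab 0.69 [316.6 161.2] [0.4699 0.0174 0.086 ]
wrist slide_foot 0.95 [305.6 159.4] [0.4612 0.0158 0.046 ]
wrist slide_pin 0.97 [286.8 155.2] [0.4452 0.0178 0.02  ]
wrist high_ridge 0.36 [315.9 163.7] [0.4684 0.0105 0.025 ]
wrist rack 0.69 [392.2 131.1] [0.5318 0.0327 0.008 ]
```

View pics/z.png

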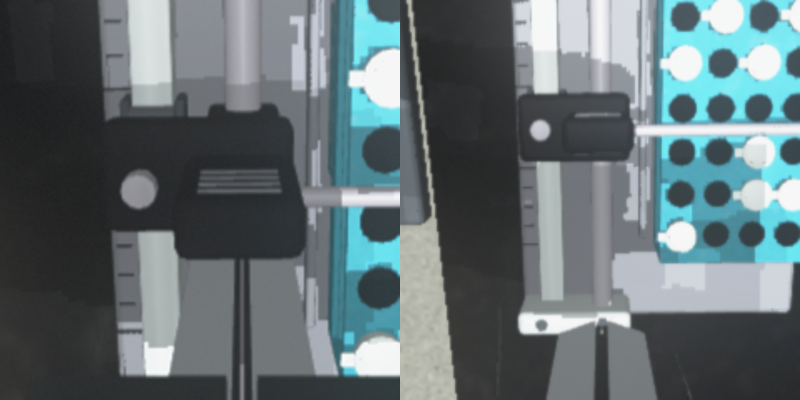

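The left panel shows the pin head at (139,190) lower than before. The saddle's end just shows past the foot at (125,100), which fits a centred slide (34 mm stop against a 30 mm foot). The right panel shows the fingers clear of everything.

```bash
python3 -c "
from bench import manip
print(manip.close_job())"
```

```text
the job is handed in; nothing more can be done
None
```

I pushed the slide over the low ridge; the pictures show its pin dropped in the notch, the arm was clear of everything, and the job is handed in with no verdict returned.

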